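Take the misplaced heatsink out of the capacitor case

ROBOT

A 6-joint arm with a two-finger parallel gripper is mounted at the origin on the work surface. World frame = base frame: x ahead of the robot, y to its left, z up, the work surface at z = 0. Lengths are in mm, angles in rad, forces in N, time in s.
With the tool pointing down it reaches from about 275 to 825 mm from the base axis. Payload 4.9 kg.
Tool frame: the origin (TCP) lies at the very end of the fingers, on their centre line; the grasp point (between the pads) lies 19 mm behind it; z points along the fingers, y is the direction in which the jaws open and shut (so a half turn about z gives the same grasp; the last joint's range is limited). The gripper opens to 85 mm and grips with 20 to 120 N. Pads are 22 mm wide; open, the fingers measure 114 mm over their backs; the gripper's body (76 mm by 85 mm) begins 54 mm behind the grasp point. The pads swing forward as they close: fully open they stand 13 mm farther back than shut.
Start: joints at [-1.313, 0.326, -0.193, 1.052, 0, 1.437], TCP at [210.032, -508.336, 231.281] pointing down, gripper open.
Joint ranges: [-2.65, 2.65], [-0.97, 1.79], [-1.3, 1.35], [-1.93, 2.1], [-1.47, 1.37], [-3.14, 3.14]. Speed limits (rad/s): [2.57, 2.57, 3.14, 3.14, 3.14, 3.14].

INTERFACE

Orientations are given as [roll, pitch, yaw] about the fixed x, y, z axes, in that order (R = Rz(yaw) Ry(pitch) Rx(roll)).
In Python, from bench import bot, solve_ik, imaging gives the robot as it stands. Calls block until the motion is done:
- bot.move_ptp(position, orientation): joint-space move of the TCP to a pose.
- bot.movel(position, rot=None, max_speed=150, threshold=None): straight line of the TCP; rot=None keeps the orientation; max_speed is the mean speed in mm/s. With threshold (N) it stops when the force on the tool has changed by that much, and returns True; else False.
- bot.move_j(angles): joint-space move.
- bot.grip(opening, effort=None): opening from 0.0 (shut) to 1.0 (fully open); effort is the grip in N (None keeps the last); returns when the fingers have stopped.
- bot.dwell(seconds).
- solve_ik(position, orientation): joint angles nearest the present ones, or None.
- bot.get_state(): the state.
- imaging.capture(name): name is "scene" or "top" or "wrist"; returns the picture (420x560x3 uint8, blue, green, red); there is no depth.
- imaging.camera_model(name): a dict with "K" (3x3 intrinsics, pixels), "position" and "rotation" of the camera in the world. Camera axes: x right, y up, looking along -z (the intrinsics and any distortion apply to the point x, -y, -z); pixel columns grow to the right and rows downward; lengths in mm; the calibration is good to about 2 mm. The wrist camera is an equidistant fisheye: a pixel r from the principal point sees the ray r / f radians off the axis. A picture is of the moment at which its call begins: read the wrist's pose just before it. camera_model takes no time and is no camera call; for the wrist camera it gives the pose at the moment of the call.
A pose or a line that the arm cannot do raises bot.IKError and nothing moves.
- bot.sign_off(): hands the job in, once; it reports no verdict.
The state is a dict: "t": time; "qpos": joint angles; "joint_velocities": joint speeds; "effort": joint torques, N m; "tcp_pos": TCP position; "orientation": TCP orientation; "contact_force": force on the tool from outside, world axes, zero at the start; "wrist_torque": the same for the moment, N m; "opening": opening from 0.0 (shut) to 1.0 (fully open).
Only numpy, scipy, OpenCV 4.12 (cv2) and the standard library are available. Lean on these libraries where they do the work, as an engineer would, in place of code of your own. Each camera call takes 0.05 s, during which the arm holds its last target. There are 200 camera calls.

TASK

Open the clear-lidded case fully, so that the lid stands open by itself, and check the four places against the layout card, which shows a round capacitor in each. One place holds a finned heatsink instead: take it out and stand it upright in the open metal tray, clear of the heatsink already there. Leave the lid open, and leave the capacitors, the other heatsink and the spare capacitor on the mat where they are.

Things in the scene. Friction and masses are not known exactly. Their poses are not given: they have to be found in the camera images.
- case: fixed case: black base 90 (x) by 280 (y), 20 mm high, walls 4, inner floor 4 mm up; origin at the centre of its underside. Pale floor with four ringed places in a row, at y = -99, -33, +33, +99 mm, with ribs between them to 8 mm up. Contents stand on the inner floor, 50 mm tall, so they rise 34 mm above the walls. The clear lid is hinged along its far (+x) rim.
- lid (a joint): the case's clear lid, 90 by 280 mm, 42 mm deep, black edges; angle in rad, 0 shut, 1.85 fully open (a stop, leaning back a little past upright); starts shut or ajar. It turns about the case's y axis: the front edge rises and goes back towards the case's +x. The hinge is stiff: the lid stays at any angle and takes about 1 to 2 N at the tab to move.
- lid_tab (a point): centre of the lid's opening tab: a black bar, 16 mm diameter, 24 mm long along the case's y, 30 mm out from the lid's front wall on a neck 14 mm wide; lid shut: 40 mm above the case's underside, 75 mm from its centre towards -x, free space below, in front and at both ends. In the hinge's frame it stays at x -120, z +20 mm. Pinched by its ends it can swivel between the fingers.
- lid_hinge (a point): middle of the hinge line (which runs along the case's y): at the case's far rim, 45 mm from the case's centre in +x and 20 mm above its underside; axes turn with the lid and match the case's when shut.
- sink_a_mid (a point): finned heatsink: dark metal block 40 mm long (its x), 24 mm thick over the fins (its y), 50 mm tall (z), standing upright, 70 g, loose; the point is its centre, half-way up. This one starts in one of the four places in the case, its length roughly along the case's x; the gap to the neighbouring capacitors is about 35 mm on each side (in the case's y).
- cap_1_mid (a point): round capacitor: upright cylinder 30 mm across, 50 mm tall, black sleeve with a bright metal top, 50 g, loose; the point is its centre, half-way up; z is its own axis. Starts in one of the places in the case.
- cap_2_mid (a point): round capacitor: upright cylinder 30 mm across, 50 mm tall, black sleeve with a bright metal top, 50 g, loose; the point is its centre, half-way up; z is its own axis. Starts in one of the places in the case.
- cap_3_mid (a point): round capacitor: upright cylinder 30 mm across, 50 mm tall, black sleeve with a bright metal top, 50 g, loose; the point is its centre, half-way up; z is its own axis. Starts in one of the places in the case.
- tray: fixed open aluminium tray, 160 mm (x) by 120 mm (y), 22 mm high, walls and floor 4 mm thick; origin at the centre of its underside. One heatsink stands in its far (+x) end; the near (-x) half is free.
- sink_b_mid (a point): finned heatsink: dark metal block 40 mm long (its x), 24 mm thick over the fins (its y), 50 mm tall (z), standing upright, 70 g, loose; the point is its centre, half-way up. This one belongs in the tray and starts there, about 45 mm from the tray's centre towards the tray's +x, its length along the tray's y.
- cap_spare_mid (a point): round capacitor: upright cylinder 30 mm across, 50 mm tall, black sleeve with a bright metal top, 50 g, loose; the point is its centre, half-way up; z is its own axis. A bystander: stands on the mat about 130 mm from the tray's centre, on the tray's -x side.
- card: layout card, white, 50 by 160 mm, 1.5 mm thick, fixed flat on the mat beyond the case, showing four black rings in a row: a round capacitor in every place; origin at the centre of its underside.
Things that resemble listed ones, but are neither listed nor needed, are in the scene too. What is shaped like the part that bears cap_spare_mid but blue or red is not meant.

How it is judged:
By the outcome, as a careful person would: the job done as asked, in the order asked, and still so for the second after the job is handed in, with the robot touching nothing.
It also fails if it takes over 54 s, if anything falls off the work surface, if the arm or the gripper's body presses on something with over 40 N, if the wrist force passes 120 N, or if a joint passes its speed limit or range.

## Working session

There is one attempt and no reset: what is moved stays moved. The work goes in short steps, each a Python script; the robot and the scene stay as the last script left them, time stands still between calls to the robot, and variables do not carry over. Pictures are saved under pics/ and viewed, about 8 in all and at most 12, crops included, and the job is handed in when it is done.

```bash
mkdir -p pics; ls; cat > h.py <<'E'
import numpy as np, cv2
from bench import bot, solve_ik, imaging
def ray(cam,u,v,m=None):
    m=m or imaging.camera_model(cam);K=np.array(m["K"]);R=np.array(m["rotation"])
    a=(u-K[0,2])/K[0,0];b=(v-K[1,2])/K[1,1]
    if cam=="wrist":
        r=np.hypot(a,b);s=np.sin(r)/r if r>1e-9 else 1;d=np.array([a*s,-b*s,-np.cos(r)])
    else: d=np.array([a,-b,-1.])
    return np.array(m["position"],float),R@d
def onz(cam,u,v,z,m=None):
    p,d=ray(cam,u,v,m);return p+d*(z-p[2])/d[2]
def shot(cam,name):
    m=imaging.camera_model(cam);i=imaging.capture(cam);cv2.imwrite(f"pics/{name}.png",i);return i,m
E
python3 - <<'E'
from h import *
a,_=shot("top","top0");b,_=shot("scene","sc0")
for c in("top","scene"):
    m=imaging.camera_model(c);print(c,m)
print(bot.get_state()["t"])
E
```

```text
pics
top {'K': array([[508.20361355,   0.        , 275.70776165],
       [  0.        , 508.20361355, 212.2010593 ],
       [  0.        ,   0.        ,   1.        ]]), 'position': array([ 377.02377388,  -15.39674363, 1000.73562526]), 'rotation': array([ 0.21364782,  0.00345386, -1.6774558 ])}
scene {'K': array([[474.67427197,   0.        , 277.88954042],
       [  0.        , 474.67427197, 207.5812789 ],
       [  0.        ,   0.        ,   1.        ]]), 'position': array([1300.40619802,  -46.33176986,  658.49040302]), 'rotation': array([ 0.89507058, -0.0091322 ,  1.51560835])}
0.1
```

View pics/top0.png

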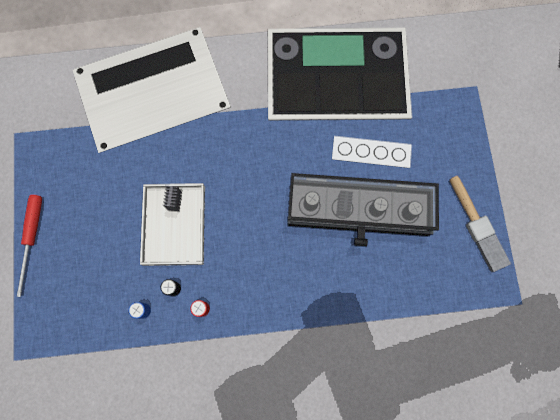

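View pics/sc0.png

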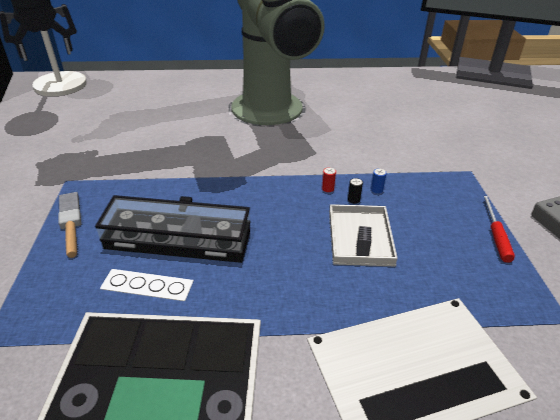

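```bash
sed -i 's/R=np.array(m\["rotation"\])/R=Rot.from_euler("xyz",m["rotation"]).as_matrix()/; 1a from scipy.spatial.transform import Rotation as Rot' h.py
python3 - <<'E'
from h import *
a=cv2.imread("pics/top0.png");b=cv2.imread("pics/sc0.png")
z=lambda i,x,y,w,h,s:cv2.resize(i[y:y+h,x:x+w],None,fx=s,fy=s,interpolation=cv2.INTER_CUBIC)
o=np.zeros((600,800,3),np.uint8)
o[:300,:500]=z(a,280,165,166,100,3.0125)[:300,:500]
o[:300,500:]=z(a,125,175,100,100,3)   # tray
o[300:,:500]=z(b,90,185,166,100,3.0125)[:300,:500]
o[300:,500:]=z(b,310,160,100,100,3)
cv2.imwrite("pics/z0.png",o)
# card quad, tray quad
hsv=cv2.cvtColor(a,cv2.COLOR_BGR2HSV)
m=((hsv[...,1]<60)&(hsv[...,2]>150)).astype(np.uint8)
for n,(x,y,w,h) in dict(card=(325,130,95,42),tray=(132,176,80,95)).items():
    mm=np.zeros_like(m);mm[y:y+h,x:x+w]=m[y:y+h,x:x+w]
    c=max(cv2.findContours(mm,cv2.RETR_EXTERNAL,cv2.CHAIN_APPROX_NONE)[0],key=cv2.contourArea)
    r=cv2.minAreaRect(c);bx=cv2.boxPoints(r)
    P=[onz("top",*p,22 if n=="tray" else 1.5) for p in bx]
    print(n,r,np.round(P,1).tolist(),np.mean(P,0).round(1))
E
```

```text
card ((371.77301025390625, 151.38836669921875), (79.16415405273438, 24.162033081054688), 6.2034478187561035) [[691.9, -160.3, 1.5], [743.2, -172.5, 1.5], [707.0, -332.0, 1.5], [656.3, -318.2, 1.5]] [ 699.6 -245.7    1.5]
tray ((171.0, 223.5), (81.0, 62.0), 90.0) [[676.9, 228.5, 22.0], [663.6, 105.3, 22.0], [502.1, 117.6, 22.0], [514.9, 236.6, 22.0]] [589.4 172.   22. ]
```

View pics/z0.png

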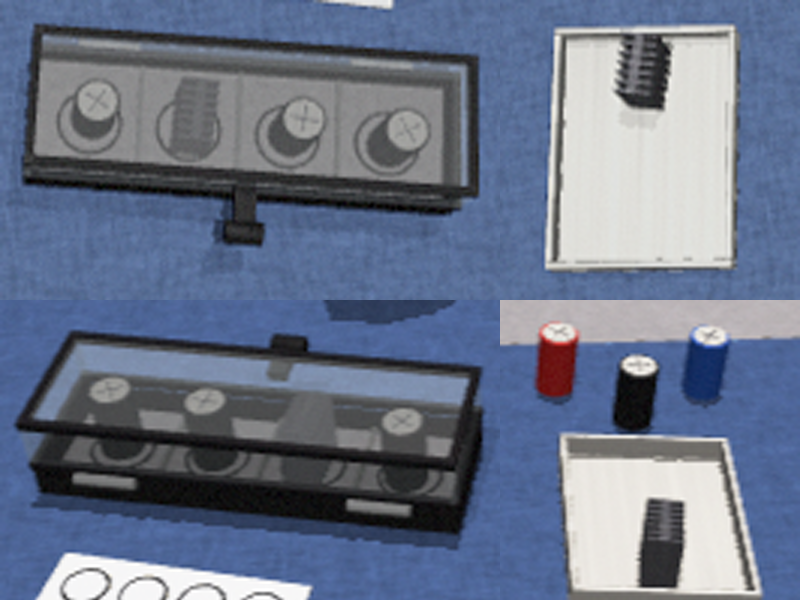

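```bash
python3 - <<'E'
from h import *
s=3.0125
T=lambda u,v:(280+u/s-.5+.5/s,165+v/s-.5+.5/s); S=lambda u,v:(90+u/s,185+(v-300)/s); Y=lambda u,v:(125+(u-500)/3,175+v/3); YS=lambda u,v:(310+(u-500)/3,160+(v-300)/3)
R=[onz("top",*T(*p),4) for p in [(90,122),(190,125),(289,131),(390,140)]];print("rings",np.round(R,1).tolist(),np.mean(R,0))
d=R[0]-R[3];print("yaw",np.arctan2(-d[0],d[1]),np.linalg.norm(d))
E=[onz("scene",*S(*p),0) for p in[(37,488),(463,533)]];d=E[0]-E[1];print("edge",E,np.arctan2(d[0],-d[1]),np.linalg.norm(d))
p,d1=ray("top",*T(244,233));q,d2=ray("scene",*S(289,345))
t=np.linalg.lstsq(np.c_[d1,-d2],q-p,rcond=None)[0];print("tab",p+t[0]*d1,q+t[1]*d2)
C=[onz("top",*Y(*p),22) for p in[(555,28),(737,27),(736,269),(547,269)]];print("tray",np.round(C,1).tolist(),np.mean(C,0))
print("sinkb bottom in scene",onz("scene",*YS(658,587),4))
print("spare top",onz("top",168.5,285,50))
print("lid front corners")
E
```

```text
rings [[599.5, -104.2, 4.0], [590.3, -170.3, 4.0], [579.2, -235.4, 4.0], [565.9, -301.3, 4.0]] [ 583.72848708 -202.82977879    4.        ]
yaw -0.16902671865573232 199.9349610842415
edge [array([ 592.16994867, -352.61697407,    0.        ]), array([646.95557576, -70.55908969,   0.        ])] -0.19184658437676955 287.3292798795051
tab [ 508.09180368 -187.68286818   49.12112755] [ 508.1507286  -189.26354824   49.41541943]
tray [[673.5, 222.0, 22.0], [661.1, 101.5, 22.0], [500.5, 114.5, 22.0], [513.5, 235.4, 22.0]] [587.13090122 168.36824245  22.        ]
sinkb bottom in scene [643.35444372 162.52652309   4.        ]
spare top [466.20915111 178.68373538  50.        ]
lid front corners
```

```bash
python3 - <<'E'
from h import *
print(bot.get_state()["orientation"])
for y in(-.175,-.175+np.pi): print(solve_ik([508,-188,150],[np.pi,0,y]))
bot.move_ptp([500,-188,150],[np.pi,0,-.175]);bot.grip(.62)
m=imaging.camera_model("wrist");i,_=shot("wrist","w0");print(m);s=bot.get_state();print(s["t"],s["opening"],s["tcp_pos"],s["contact_force"])
E
```

```text
[-3.14006711e+00 -2.17794528e-04  3.91726594e-01]
[-0.4907465   0.37955872 -0.33625231  0.8549853   0.          2.82584616]
[-0.4907465   0.37955872 -0.33625231  0.8549853   0.         -0.3157465 ]
{'K': array([[325.1922621 ,   0.        , 279.33216656],
       [  0.        , 325.1922621 , 203.24870645],
       [  0.        ,   0.        ,   1.        ]]), 'position': array([ 566.99820586, -198.79965829,  292.82286402]), 'rotation': array([-2.67369878e-01,  8.42932775e-04, -1.74693070e+00])}
2.1917 0.621636676981608 [ 499.92780102 -188.20892359  150.04219037] [ 0.32294591  0.30831888 -0.29559997]
```

View pics/w0.png

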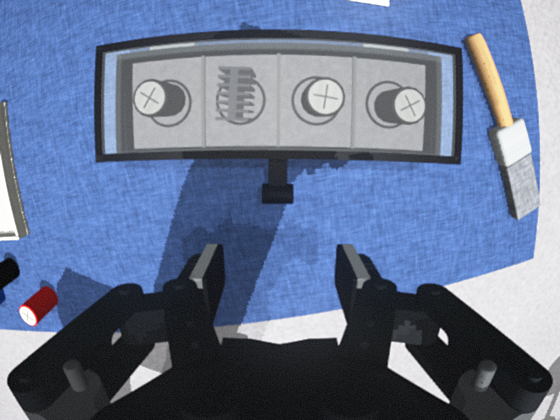

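```bash
python3 - <<'E'
from h import *
m=dict(K=np.array([[325.192,0,279.332],[0,325.192,203.249],[0,0,1]]),position=[566.998,-198.8,292.823],rotation=[-.26737,.000843,-1.74693])
print("tab",[onz("wrist",*p,49,m).round(1) for p in[(277.5,193),(262,193),(293,193)]])
R=[onz("wrist",*p,4,m) for p in[(163,102),(239.5,100),(318,100),(395,106)]];print(np.round(R,1),np.mean(R,0));d=R[0]-R[3];print(np.arctan2(-d[0],d[1]),np.linalg.norm(d))
print("ribs",[onz("wrist",*p,8,m).round(1) for p in[(205,57),(205.5,146),(279,53),(279,146),(353,56),(353.5,148)]])
print("lid front edge",[onz("wrist",*p,65,m).round(1) for p in[(96,160),(461,162)]])
E
```

```text
tab [array([ 509.6, -186.9,   49. ]), array([ 511.7, -175.2,   49. ]), array([ 507.5, -198.7,   49. ])]
[[ 602.1  -96.9    4. ]
 [ 587.9 -166.7    4. ]
 [ 575.8 -234.6    4. ]
 [ 561.3 -304.7    4. ]] [ 581.74977732 -200.75155738    4.        ]
-0.19392384663006132 211.7678841745535
ribs [array([ 632.4, -144.1,    8. ]), array([ 553.7, -129.5,    8. ]), array([ 622.4, -208.1,    8. ]), array([ 541.4, -193.7,    8. ]), array([ 610.5, -271.8,    8. ]), array([ 528.9, -258.9,    8. ])]
lid front edge [array([565.7, -51.6,  65. ]), array([ 513.7, -334.3,   65. ])]
```

```bash
cat >> h.py <<'E'
YAW=-.18; C=np.array([582.,-201.,0]); XA=np.array([np.cos(YAW),np.sin(YAW),0]); YA=np.array([-XA[1],XA[0],0])
TRAY=np.array([587.,168.,0]); TY=-.095
def tab(th):
    c,s=np.cos(th),np.sin(th)
    return C+XA*(45-120*c+20*s)+np.array([0,0,20+120*s+20*c])
def st():
    s=bot.get_state();print(round(s["t"],2),np.round(s["tcp_pos"],1),"F",np.round(s["contact_force"],1),"op",round(s["opening"],3))
D=np.array([0,0,1.])
E
python3 - <<'E'
from h import *
t0=tab(.077);print(t0)
bot.move_ptp([t0[0],t0[1],90],[np.pi,0,YAW]);bot.movel(t0-17*D,max_speed=120);st()
bot.grip(0.0,25);st()
for th in np.linspace(.077,1.87,9)[1:]:
    r=bot.movel(tab(th)-17*D,max_speed=110,threshold=20);print(round(th,2),r);st()
    if r: break
shot("scene","sc1")
E
```

```text
[ 510.07516525 -187.91187169   49.17161133]
3.17 [ 510.8 -188.3   33.3] F [ 0.2 -0.4 -0.2] op 0.618
3.54 [ 510.7 -188.5   32.8] F [ 0.2 -1.6  1.3] op 0.268
0.3 False
3.94 [ 519.1 -190.1   57.8] F [-0.9 -3.2  0.1] op 0.274
0.53 False
4.34 [ 533.3 -192.6   80.3] F [-2.7 -4.4  1.2] op 0.273
0.75 False
4.74 [ 552.7 -196.2   99.2] F [-4.1 -3.4  3.1] op 0.275
0.97 False
5.14 [ 575.9 -200.5  113.3] F [-2.4 -4.7  3.9] op 0.278
1.2 False
5.54 [ 601.4 -205.2  121.8] F [-1.9 -5.5  3.8] op 0.271
1.42 False
5.94 [ 628.4 -210.2  124.5] F [-0.6 -5.8  3.3] op 0.276
1.65 False
6.34 [ 655.4 -215.2  121.1] F [ 0.1 -5.7  4.3] op 0.275
1.87 False
6.74 [ 681.  -219.9  111.9] F [ 0.4 -5.6  4. ] op 0.273
```

View pics/sc1.png

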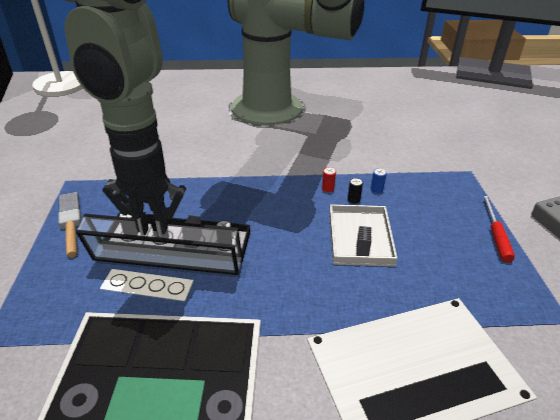

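```bash
python3 - <<'E'
from h import *
for th in(1.93,2.0):
    r=bot.movel(tab(th)-17*D,max_speed=60,threshold=8);print(th,r);st()
    if r:break
bot.grip(.6);st()
p=np.array(bot.get_state()["tcp_pos"]);bot.movel(p+60*D)
# view pose above sink
P=C+33*YA
v=P-XA*30;bot.move_ptp([v[0],v[1],200],[np.pi,0,YAW]);bot.dwell(.1)
m=imaging.camera_model("wrist");print({k:np.array(x).tolist() for k,x in m.items()});shot("wrist","w1");st()
E
```

```text
1.93 False
7.07 [ 686.9 -221.   108.8] F [ 0.1 -5.3  3.8] op 0.274
2.0 True
7.28 [ 689.9 -221.7  106.1] F [-0.5  0.4  4.7] op 0.272
7.66 [ 689.3 -222.7  106. ] F [ 0.  -0.5 -0.5] op 0.601
{'K': [[325.19226210127806, 0.0, 279.3321665592534], [0.0, 325.19226210127806, 203.24870645040545], [0.0, 0.0, 1.0]], 'position': [626.0841188167207, -174.3689312639199, 341.9901202920966], 'rotation': [-0.2677233635901697, 0.0009346193373387379, -1.7515731228834612]}
9.0 [ 559.1 -163.6  199.2] F [-0.4  0.2 -0.6] op 0.602
```

View pics/w1.png

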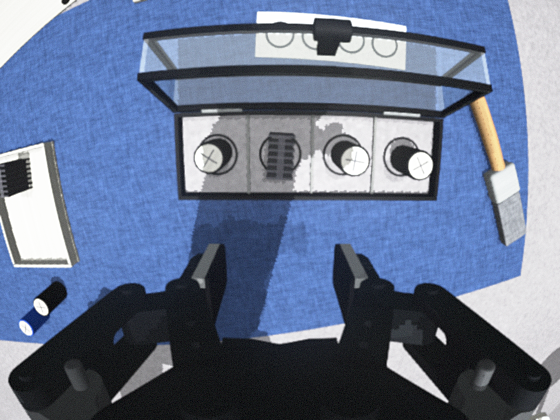

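```bash
python3 - <<'E'
from h import *
m=dict(K=np.array([[325.192,0,279.332],[0,325.192,203.249],[0,0,1]]),position=[626.084,-174.369,341.99],rotation=[-.26772,.000935,-1.75157])
for z in(120,125,130,135):print("tab",z,onz("wrist",332,34,z,m).round(1))
i=cv2.imread("pics/w1.png");c=i[105:205,175:445]
cv2.imwrite("pics/z1.png",cv2.resize(c,None,fx=2.96,fy=2.96,interpolation=cv2.INTER_CUBIC))
for n,p in dict(sink=(279.5,156),c1=(208.5,157.5),c2=(355,160),c3=(419.5,166)).items():print(n,onz("wrist",*p,54,m).round(1))
print("exp tab",tab(1.85), "places",[(C+y*YA).round(1).tolist() for y in(99,33,-33,-99)])
E
```

```text
tab 120 [ 677.1 -219.9  120. ]
tab 125 [ 675.9 -218.8  125. ]
tab 130 [ 674.8 -217.8  130. ]
tab 135 [ 673.6 -216.8  135. ]
sink [ 591.2 -167.9   54. ]
c1 [ 602.1 -104.6   54. ]
c2 [ 576.1 -234.7   54. ]
c3 [ 560.6 -297.8   54. ]
exp tab [ 677.72438422 -218.41892111  129.84121942] places [[599.7, -103.6, 0.0], [587.9, -168.5, 0.0], [576.1, -233.5, 0.0], [564.3, -298.4, 0.0]]
```

View pics/z1.png

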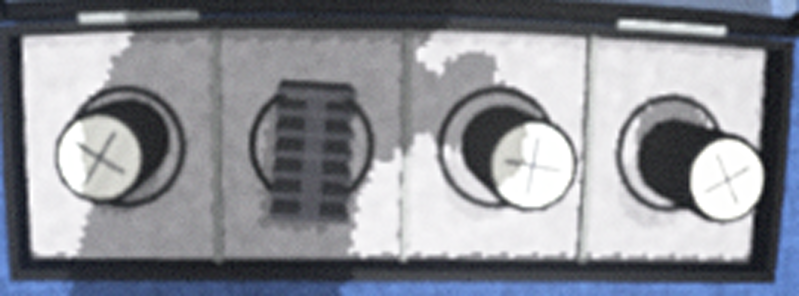

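```bash
python3 - <<'E'
from h import *
g=np.array([589,-168.5,0])
bot.move_ptp(g+110*D,[np.pi,0,YAW]);st()
print(bot.movel(g+16*D,max_speed=110,threshold=10));st()
bot.grip(0,35);st()
bot.movel(g+125*D,max_speed=110);st()
m=imaging.camera_model("wrist");print({k:np.array(x).tolist() for k,x in m.items() if k!="K"})
a,_=shot("wrist","w2");b,_=shot("scene","sc2")
o=np.hstack([cv2.resize(a,(400,300)),cv2.resize(b[100:310,50:330],(400,300))]);cv2.imwrite("pics/z2.png",o)
E
```

```text
9.47 [ 588.5 -168.4  109.1] F [1.  0.1 0.9] op 0.601
False
10.47 [ 589.7 -168.8   16.9] F [-0.2 -0.3 -0.3] op 0.6
10.82 [ 589.7 -168.8   16.9] F [-0.6  1.   4.1] op 0.274
11.97 [ 588.4 -168.2  124.1] F [ 0.2  0.2 -0.6] op 0.278
{'position': [655.6308141149018, -179.13805583503412, 266.81264738536277], 'rotation': [-0.26895514075417193, 0.001211444906790371, -1.7514151490889844]}
```

View pics/z2.png

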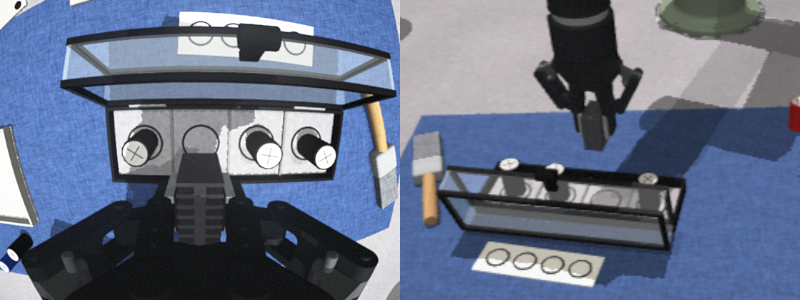

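The wrist view (left) shows the heatsink held squarely between the fingers and its place empty. All three capacitors are still standing, and the lid is open. Next I carry it to the tray.

```bash
python3 - <<'E'
from h import *
tx=np.array([np.cos(TY),np.sin(TY),0]);p=TRAY-38*tx
bot.move_ptp(p+130*D,[np.pi,0,TY]);st()
bot.movel(p+30*D,max_speed=110);bot.dwell(.1);st()
print(bot.movel(p+14*D,max_speed=25,threshold=5));st()
bot.grip(.55);st()
q=np.array(bot.get_state()["tcp_pos"]);bot.movel(q+130*D,max_speed=130)
bot.move_ptp([430,-20,280],[np.pi,0,TY]);st()
a,_=shot("top","top3");b,_=shot("scene","sc3")
o=np.hstack([cv2.resize(a[130:340,120:450],(471,300)),cv2.resize(b[150:300,320:485],(329,300))])
o=np.vstack([o,np.zeros((300,800,3),np.uint8)]);o[300:,:560]=cv2.resize(b[130:310,70:406],(560,300));cv2.imwrite("pics/z3.png",o)
E
```

```text
16.82 [549.2 171.5 130. ] F [-0.6  0.7 -0.8] op 0.275
17.98 [549.9 171.8  30.9] F [ 1.5 -0.7 -0.2] op 0.275
True
18.52 [549.  171.6  16.7] F [-0.5 -0.3  3.3] op 0.278
18.87 [548.2 171.5  16.1] F [0.5 1.2 0.3] op 0.55
24.85 [430. -20. 280.] F [ 0.4 -0.3 -0.2] op 0.546
```

View pics/z3.png

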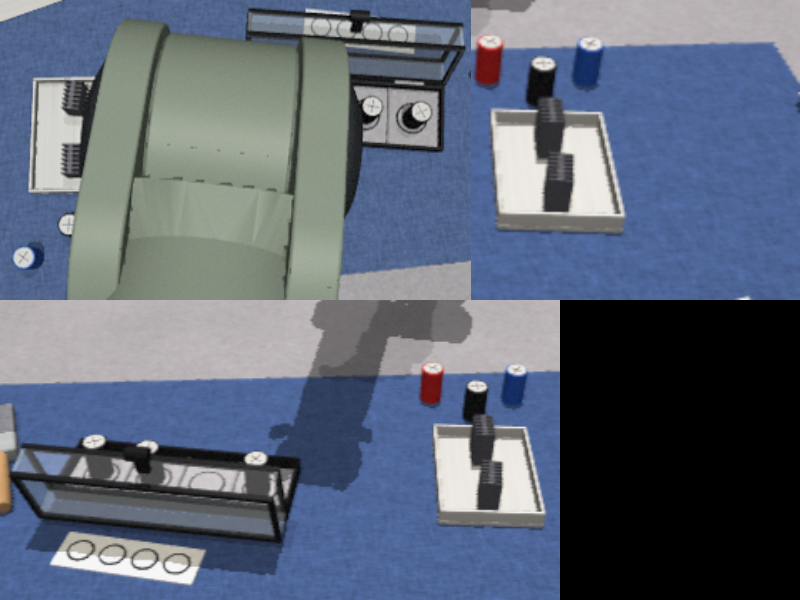

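The heatsink stands upright in the tray's near half, clear of the other one. The lid is open, and nothing else has moved.

```bash
python3 -c "
from h import *
bot.sign_off()"
```

```text
the job is handed in; nothing more can be done
```

The job is done and handed in at about 25 s of the 54 s allowed.

- **Lid:** I gripped the tab by its ends and swung the lid to its stop. It now stands open by itself. The wrist camera put the tab within about 3 mm of its fully open position. In the last few millimetres the fingers slid over the tab, because I pushed on slightly past the stop.
- **Check against the card:** The heatsink was in the place at y = +33 mm; the other three places held capacitors. I lifted it out with the neighbouring capacitors left standing.
- **Tray:** I set the heatsink down in the near half, stopping on contact with the tray floor, then let go and moved the arm away. The last scene picture shows both heatsinks upright with a gap between them.
- **Everything else:** The last scene picture shows the three capacitors, the other heatsink and the spare capacitor where they were.

In the last overhead picture the arm hid the left part of the case and part of the tray. For those areas I relied on the scene camera alone. My early estimates of the case's pose differed by up to 8 mm between views, and the close wrist view settled them. No check failed.

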